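# Push the keyed mixer spindle home in its pulley hub

## Robot

A 7-joint arm with a two-finger parallel gripper is mounted at the origin on a cart in front of the work surface, level with it; the furniture and walls round the work are solid. World frame = base frame: x ahead of the robot, y to its left, z up, the work surface at z = 0. Lengths are in m, angles in rad, forces in N, time in s.
With the tool pointing down it reaches from about 0.4 to 0.875 m from the base axis. Payload 19.3 kg.
Tool frame: the origin (TCP) lies between the finger pads; the fingertips stand bot.tcp_to_tips ahead of it and the grasp point (between the pads) is the TCP (bot.tcp_to_tips is the distance from the TCP to the fingertips, in m); z points along the fingers, y is the line along which they close (so a half turn about z gives the same grasp; the last joint's range is limited). The gripper opens to 85 mm and grips with 20 to 120 N. Pads are 22 mm wide; open, the fingers measure 114 mm over their backs; the gripper's body (76 mm by 85 mm) begins 54 mm behind the grasp point. The pads swing forward as they close: fully open they stand 13 mm farther back than shut.
Start: joints at [1.27, 0.521, -0.036, 1.599, 0.021, 1.021, -0.113], TCP at [0.143, -0.608, 0.25] pointing down, gripper open.
Joint ranges: [-2.91, 2.91], [-0.3, 2.13], [-1.5, 1.42], [0.17, 2.43], [-1.26, 4.41], [0.16, 1.93], [-2.52, 2.52]. Speed limits (rad/s): [1.89, 1.89, 2.39, 2.39, 3.01, 3.01, 3.01].

## Interface

Orientations are given as [roll, pitch, yaw] about the fixed x, y, z axes, in that order (R = Rz(yaw) Ry(pitch) Rx(roll)).
In Python, from workcell import telemetry, grab_frame, bot gives the robot as it stands. The module is installed in compiled form; this text tells all that it offers.
- The arm moves only by the shell command python3 -m crank 'ROWS' [FORCE]. ROWS is text: rows parted by semicolons, each of 7 numbers parted by spaces: the finger opening in m, from 0 to 0.0854, then the shift along the tool's x, y, z in m, then the turn, a rotation vector about the tool's x, y, z in degrees. A call has exactly 8 rows; each row shifts and turns the commanded pose from where the row before left it, along the tool's axes as they then stand; what a row does not reach is not made up. A row lasts 1/12 s, in which the tool goes at most 41.7 mm and 7.16 degrees, less where a joint would pass 70% of its speed; a pose out of reach is approached as far as the arm can. A call with a gripper value outside its range is refused whole. The fingers move at their own pace and stop on an object; FORCE is the grip in N (left out, the last holds). Time passes only in rows, so rows that do not move let the fingers close, or fill a call up. It gives the time, the measured TCP pose, the force, the opening and the grip force at its end, in the units of the state.
- telemetry.observe(): the state, without advancing time (a new reading comes with each control period).
- grab_frame(name): name is "scene" or "side" or "wrist"; returns a dict with "pixels" (420x560x3 uint8, red, green, blue), "depth" (420x560 float32, m along the optical axis (not along the pixel's ray), 0 where there is no reading), "vertical_fov" (degrees; the focal length in pixels is half the picture's height over the tangent of half this angle, whatever the lens; pixels are square), "cx", "cy" (the principal point, pixels), "distortion" ([k1, k2, p1, p2, k3] as OpenCV has them; the pictures are not rectified), "R" (3x3) and "t" (3): a world point X has camera coordinates R X + t; the wrist camera has in their place "hand_eye" (4x4, takes a point from camera to tool coordinates, whose origin is the TCP and whose axes are the flange's). Camera axes: x right, y down, z forward; pixel columns grow to the right and rows downward; lengths in m; the calibration is good to about 2 mm. A picture is of the moment at which its call begins: read the wrist's pose just before it.
- bot.job_done(): hands the job in; it is judged then, once.
The state is a dict: "clock": time; "qpos": joint angles; "qd": joint speeds; "joint_efforts": joint torques, N m; "position": TCP position; "tool_rot": TCP orientation; "force": force on the tool from outside, world axes, zero at the start; "moment": the same for the moment, N m; "grip_width": finger opening in m; "finger_force": force on a finger pad.
Only numpy, scipy, OpenCV 4.12 (cv2) and the standard library are available. Lean on these libraries where they do the work, as an engineer would, in place of code of your own. Each camera call takes 0.05 s, during which the arm holds its last target. There are 200 camera calls.

## Task

Lift the spindle out of its blue holder and push it into the bore of the tube mixer's pulley hub: start its foot in the bore, turn it until the key slips into the keyway, then push on against the spring ejector until the spindle is fully home, upright, with its collar down on the hub. The ejector pushes the spindle out again as soon as it is let go, so finish while still gripping it and pressing it home. Leave the stain bottle, the specimen cup and the timer standing where they are.

Things in the scene. Friction and masses are not known exactly. Their poses are not given: they have to be found in the camera images.
- spindle: Loose keyed spindle, 0.16 kg, 89 mm tall, hung by its collar in the blue holder, foot down. Origin: centre of the foot's underside; z up the shaft. Upward: steel shaft 16 mm in diameter, 0 to 42 mm (foot chamfered 2.5 mm); collar 38 mm in diameter, 42 to 47 mm; square black grip. Home in the hub, the origin is 32 mm above the worktop.
- spindle_key (a point): Lower end of the brass key: 10 mm above the foot, 13 mm out on the spindle's +x side. The key is 5 mm wide and runs from 10 to 35 mm above the foot, so the lowest 10 mm of the shaft are a plain pilot. Red marks on collar and grip top show its side. At the start it points within 0.5 rad of the world's +x.
- spindle_grip (a point): Centre of the black plastic grip, 68 mm above the foot on the axis. The grip is 24 x 24 mm square, its sides parallel to the spindle's x and y, from 47 mm (collar top) to 89 mm above the foot.
- holder: Fixed upright blue sleeve, 52 mm in outer diameter, 48 mm tall, on a 76 mm round foot 6 mm high; hole 29 mm in diameter, right through. Origin: centre of its underside, on the worktop. The spindle's foot hangs 6 mm above the worktop, so the spindle must rise 42 mm to come out.
- drive: Fixed tube mixer drive. Origin: on the worktop on the pulley's axis; x, y along the case's sides, z up. Low white case, x from -55 to 95 mm, y from -60 to 60 mm, 24 mm high; a dark motor can, 40 mm in diameter, rises to 52 mm above the worktop at x = 68 mm. The toothed aluminium pulley hub, 54 mm in diameter (64 mm at its foot), stands from 24 to 74 mm above the worktop.
- hub_mouth (a point): Centre of the bore's mouth in the hub's flat top, 74 mm above the worktop; axes as the drive's. Bore 18.4 mm in diameter; one keyway, 8 mm wide, reaches 15 mm out from the axis; both 47 mm deep. The keyway (red mark outside it) points anywhere within 0.6 rad either side of the drive's +x; no reading gives its angle. A brake of 1.5 N m holds the hub.
- ejector (a joint): Spring plate inside the bore, brass, seen from above at the bottom. 0 = free, its top 32 mm below the mouth; grows as it is pressed down, m; 0.010 with the spindle's collar on the hub. Its spring pushes up with 4 N at 0, and 8 N at 0.010.
- stain_bottle: Bystander: amber dropper bottle, 37 mm in diameter, 100 mm tall. Origin: centre of its underside.
- cup: Bystander: specimen cup with a yellow lid, 66 mm in diameter, 69 mm tall. Origin: centre of its underside.
- timer: Bystander: white digital bench timer, 48 x 68 x 32 mm. Origin: centre of its underside.
There are look-alikes about, which are no part of the job. What is shaped like the spindle but purple is not meant.

How it is judged:
On the way, in this order (a step that is already met when the one before it is completed fails the run):
1. the spindle is lifted clear out of the holder (z of spindle in the frame of holder above 0.05 m and contact force between the fingers and spindle above 1 N), for 0.1 s.
2. the spindle's foot is in the bore, upright (horizontal distance between spindle and hub_mouth below 0.005 m and z of spindle in the frame of hub_mouth below -0.003 m and angle between spindle's own z axis and vertical below 0.15 rad), for 0.05 s.
3. the key is in the keyway and the spindle is pushed home against the ejector (horizontal distance between spindle and hub_mouth below 0.003 m and z of spindle in the frame of hub_mouth below -0.0402 m and value of joint ejector above 0.008 m), for 0.3 s.
At the end, for the whole second after the job is handed in: The spindle is still gripped and pressed (over 5 N on the drive unit), its collar within 1.8 mm of the hub's top, its foot within 3 mm of the bore's axis, tilted less than 0.08 rad, and the ejector is pressed down by more than 8 mm (all of step 3 and angle between spindle's own z axis and vertical below 0.08 rad and contact force between spindle and drive above 5 N and contact force between the fingers and spindle above 2 N); the arm keeps its last pose, push and grip.
It fails at once if the stain bottle is shoved more than 25 mm or tipped (distance of stain_bottle from where it was at the start of the episode above 0.025 m or angle between stain_bottle's own z axis and vertical above 0.4 rad).
It fails at once if the specimen cup is shoved more than 25 mm or tipped (distance of cup from where it was at the start of the episode above 0.025 m or angle between cup's own z axis and vertical above 0.4 rad).
It fails at once if the timer is shoved more than 25 mm or tipped (distance of timer from where it was at the start of the episode above 0.025 m or angle between timer's own z axis and vertical above 0.4 rad).
It also fails if it takes over 56 s, if anything falls off the work surface, if the arm or the gripper's body presses on something with over 40 N, if the wrist force passes 120 N, or if a joint passes its speed limit or range.

## Working session

There is one attempt and no reset: what is moved stays moved. The work goes in short steps, Python scripts to look and compute and a shell command to move; the robot and the scene stay as the last step left them, time stands still between calls to the robot, and variables do not carry over. Pictures are saved under pics/ and viewed, at most 10 in all, crops included, and the job is handed in when it is done.

```bash
mkdir -p pics
cat > h.py <<'E'
import numpy as np, cv2
from workcell import telemetry, grab_frame, bot
from scipy.spatial.transform import Rotation as Ro
def cam(n):
    s=telemetry.observe(); f=grab_frame(n)
    h=f["pixels"].shape[0]; F=h/2/np.tan(np.radians(f["vertical_fov"]/2))
    f["K"]=np.array([[F,0,f["cx"]],[0,F,f["cy"]],[0,0,1]])
    if n=="wrist":
        T=np.eye(4); T[:3,:3]=Ro.from_euler("xyz",s["tool_rot"]).as_matrix(); T[:3,3]=s["position"]
        W=T@np.array(f["hand_eye"])
    else:
        W=np.eye(4); R=np.array(f["R"]); W[:3,:3]=R.T; W[:3,3]=-R.T@np.array(f["t"])
    f["W"]=W; return f
def rays(f,uv):
    p=cv2.undistortPoints(np.array(uv,float).reshape(-1,1,2),f["K"],np.array(f["distortion"],float)).reshape(-1,2)
    return np.c_[p,np.ones(len(p))]
def plane(f,uv,z):
    d=rays(f,uv)@f["W"][:3,:3].T; o=f["W"][:3,3]
    return o+d*((z-o[2])/d[:,2])[:,None]
def pts(f,uv):
    uv=np.array(uv).reshape(-1,2); dep=f["depth"][uv[:,1].astype(int),uv[:,0].astype(int)]
    return (rays(f,uv)*dep[:,None])@f["W"][:3,:3].T+f["W"][:3,3]
def save(f,n): cv2.imwrite("pics/"+n,f["pixels"][:,:,::-1])
E
python3 - <<'E'
from h import *
s=telemetry.observe(); print(s, bot.tcp_to_tips)
a=cam("scene"); b=cam("side"); save(a,"a.png"); save(b,"b.png"); print(a["W"],b["W"])
E
```

```text
{'clock': 0.0, 'qpos': array([ 1.26982177,  0.52199742, -0.03636354,  1.59998683,  0.02118856,
        1.02109113, -0.11278254]), 'qd': array([-0.00115331,  0.00165671,  0.0003428 ,  0.00108377,  0.00092503,
       -0.0015795 ,  0.00077501]), 'joint_efforts': array([-2.52465243e-04, -9.27113986e+01,  1.97951987e+00, -3.69932556e+01,
        1.76763354e-02,  8.00456037e-03, -1.13923778e-05]), 'position': array([ 0.14287711, -0.60813633,  0.24974323]), 'tool_rot': array([-3.14049530e+00,  5.00165801e-05,  2.30807037e-01]), 'force': array([ 0.75121602,  0.134878  , -0.54653813]), 'moment': array([ 0.02596892,  0.06594476, -0.00938349]), 'finger_force': 0.0, 'grip_width': 0.08546733239473019} 0.019
[[-5.78995848e-01 -7.06645553e-01  4.06713498e-01  1.60306250e-02]
 [-8.15330476e-01  5.01908390e-01 -2.88659287e-01  4.55529628e-01]
 [-1.53115483e-04 -4.98738439e-01 -8.66752529e-01  1.23974561e+00]
 [ 0.00000000e+00  0.00000000e+00  0.00000000e+00  1.00000000e+00]] [[ 0.05449005 -0.83151501  0.55282331 -0.01496279]
 [-0.99842913 -0.05260456  0.01928822  0.04140369]
 [ 0.01304258 -0.55300592 -0.83307524  0.90883551]
 [ 0.          0.          0.          1.        ]]
```

View pics/a.png

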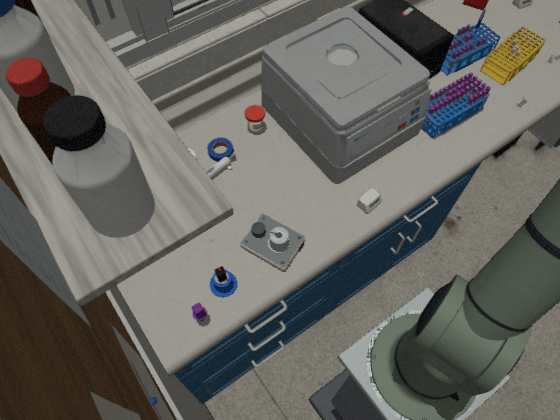

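View pics/b.png

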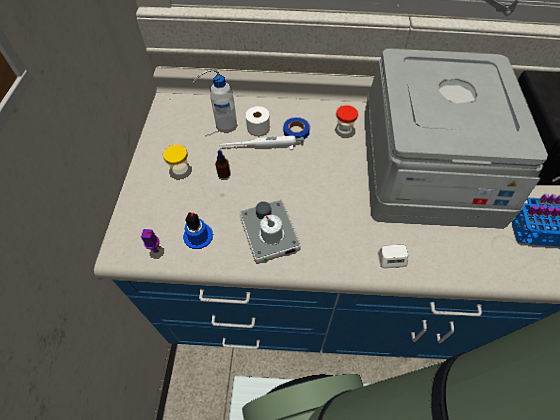

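The scene shows the black-gripped spindle in the blue holder at scene (222,282) / side (196,228). The purple look-alike is at side (150,240), the blue tape ring at (296,128) and the drive at (270,230). The timer is at (394,256), the stain bottle at (222,165) and the yellow-lidded cup at (177,160). The black one in the blue holder fits the description, and I'll confirm it in a crop.

Run:
```python
from h import *
b=cam("side"); 
c=b["pixels"][185:275,125:315]; cv2.imwrite("pics/c.png",cv2.resize(c,None,fx=4,fy=4,interpolation=cv2.INTER_CUBIC)[:,:,::-1])
for n in ("side","scene"):
    f=cam(n); hsv=cv2.cvtColor(f["pixels"],cv2.COLOR_RGB2HSV)
    U,V=np.meshgrid(np.arange(560),np.arange(420)); P=pts(f,np.c_[U.ravel(),V.ravel()]).reshape(420,560,3)
    roi=(P[...,2]>0.003)&(P[...,2]<.15)&(f["depth"]>0)&(P[...,0]<.8)&(P[...,0]>.3)&(P[...,1]>-.45)&(P[...,1]<.45)
    k,l,st,ce=cv2.connectedComponentsWithStats(roi.astype(np.uint8))
    for i in range(1,k):
        if st[i,4]<40: continue
        q=P[l==i]; print(n,ce[i].round(),st[i,4],q.min(0).round(3),q.max(0).round(3))
```

```text
side [424. 200.] 5067 [ 0.54  -0.45   0.003] [ 0.8   -0.148  0.15 ]
side [256. 143.] 254 [0.783 0.087 0.003] [0.8   0.291 0.031]
side [176. 158.] 580 [0.664 0.355 0.003] [0.79  0.443 0.074]
side [222. 165.] 292 [0.667 0.24  0.003] [0.763 0.289 0.103]
side [269. 230.] 2530 [0.413 0.031 0.003] [0.59  0.192 0.078]
side [196. 232.] 758 [0.442 0.257 0.003] [0.538 0.332 0.097]
side [150. 240.] 292 [0.414 0.375 0.004] [0.447 0.411 0.092]
side [393. 256.] 613 [ 0.417 -0.235  0.003] [ 0.469 -0.165  0.037]
scene [345. 147.] 3611 [ 0.539 -0.45   0.003] [ 0.8   -0.147  0.15 ]
scene [214. 173.] 52 [0.792 0.097 0.006] [0.8   0.147 0.029]
scene [369. 200.] 390 [ 0.416 -0.249  0.003] [ 0.479 -0.163  0.037]
scene [272. 242.] 2112 [0.412 0.027 0.003] [0.59  0.197 0.079]
scene [222. 282.] 517 [0.441 0.26  0.003] [0.534 0.331 0.101]
scene [199. 312.] 210 [0.412 0.373 0.003] [0.444 0.413 0.093]
```

View pics/c.png

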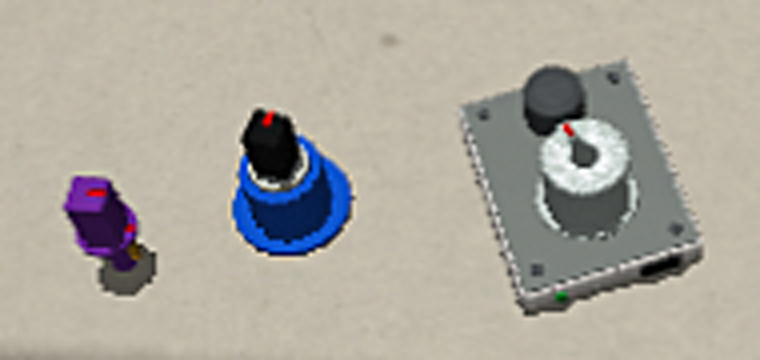

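The crop confirms it: black grip with a red mark, hung in the blue holder at about (0.485, 0.295). The purple one stands free beside it. Now I'll go above the spindle along an arc.

```bash
R="x"; python3 -m crank '0.0854 0.027 -0.024 0 0 0 0;0.0854 0.027 -0.024 0 0 0 0;0.0854 0.027 -0.024 0 0 0 0;0.0854 0.027 -0.024 0 0 0 0;0.0854 0.027 -0.024 0 0 0 0;0.0854 0.027 -0.024 0 0 0 0;0.0854 0.027 -0.024 0 0 0 0;0.0854 0.027 -0.024 0 0 0 0'; python3 -c "
from workcell import *
print(grab_frame('wrist')['hand_eye'])"
```

```text
clock: 0.92
position: [0.3099, -0.3706, 0.2504]
tool_rot: [3.141, -0.0, 0.231]
force: [1.7, 0.1, 0.4]
grip_width: 0.0853
finger_force: 0.0
[[ 7.50244584e-04 -9.57286831e-01 -2.89138997e-01  7.40764940e-02]
 [ 9.99999400e-01  4.87371838e-04  9.81152644e-04  2.82185389e-04]
 [-7.98326301e-04 -2.89139560e-01  9.57286623e-01 -1.22557091e-01]
 [ 0.00000000e+00  0.00000000e+00  0.00000000e+00  1.00000000e+00]]
```

```bash
python3 -m crank '0.0854 0.021 -0.030 0 0 0 0;0.0854 0.021 -0.030 0 0 0 0;0.0854 0.021 -0.030 0 0 0 0;0.0854 0.021 -0.030 0 0 0 0;0.0854 0.021 -0.030 0 0 0 0;0.0854 0.021 -0.030 0 0 0 0;0.0854 0.021 -0.030 0 0 0 0;0.0854 0.021 -0.030 0 0 0 0'; python3 -m crank '0.0854 0.013 -0.036 0 0 0 0;0.0854 0.013 -0.036 0 0 0 0;0.0854 0.013 -0.036 0 0 0 0;0.0854 0.013 -0.036 0 0 0 0;0.0854 0.013 -0.036 0 0 0 0;0.0854 0.013 -0.036 0 0 0 0;0.0854 0.013 -0.036 0 0 0 0;0.0854 0.013 -0.036 0 0 0 0'
python3 - <<'E'
from h import *
f=cam("wrist"); save(f,"d.png"); print(telemetry.observe()["position"],telemetry.observe()["qpos"])
E
```

```text
clock: 1.63
position: [0.4183, -0.0984, 0.2505]
tool_rot: [3.141, -0.0, 0.231]
force: [1.5, -0.7, -1.2]
grip_width: 0.0854
finger_force: 0.0
clock: 2.3
position: [0.4532, 0.2059, 0.2504]
tool_rot: [3.141, -0.0, 0.231]
force: [1.0, -0.7, 0.2]
grip_width: 0.0852
finger_force: 0.0
[0.45310666 0.21347651 0.25064472] [-0.19106257  0.35236659 -0.46278647  1.90480318  0.1903949   0.92453096
 -2.07829537]
```

View pics/d.png

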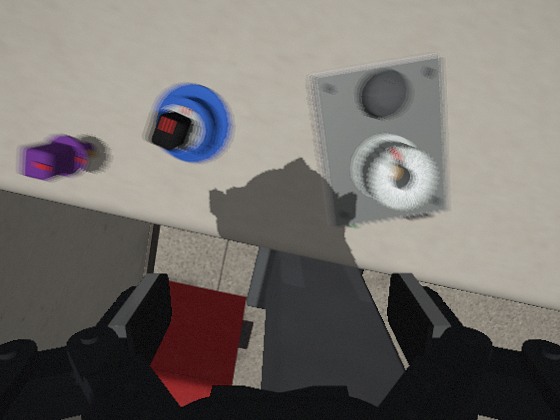

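The wrist picture is blurred but shows the spindle at (175,128), the hub at (397,170) and the purple one at (45,160). The last joint is near its range, so I'll turn the tool a quarter turn and move over the spindle.

```bash
python3 -m crank '0.0854 0 0 0 0 0 -6.9;0.0854 0 0 0 0 0 -6.9;0.0854 0 0 0 0 0 -6.9;0.0854 0 0 0 0 0 -6.9;0.0854 0 0 0 0 0 -6.9;0.0854 0 0 0 0 0 -6.9;0.0854 0 0 0 0 0 -6.9;0.0854 0 0 0 0 0 -6.9'; python3 -m crank '0.0854 0 0 0 0 0 -6.9;0.0854 0 0 0 0 0 -6.9;0.0854 0 0 0 0 0 -6.9;0.0854 0 0 0 0 0 -6.9;0.0854 0.024 0.0165 0 0 0 -6.9;0.0854 0.024 0.0165 0 0 0 0;0.0854 0.024 0.0165 0 0 0 0;0.0854 0 0 0 0 0 0'
cat > m.py <<'E'
from h import *
import sys
cam("wrist");cam("wrist");f=cam("wrist"); save(f,sys.argv[1]); s=telemetry.observe(); print(s["position"],s["tool_rot"],s["qpos"][6])
hsv=cv2.cvtColor(f["pixels"],cv2.COLOR_RGB2HSV)
red=((hsv[...,0]<8)|(hsv[...,0]>172))&(hsv[...,1]>150)&(hsv[...,2]>80)
k,l,st,ce=cv2.connectedComponentsWithStats(red.astype(np.uint8))
for i in range(1,k):
    if st[i,4]<15: continue
    c=ce[i]; print("red",c.round(1),st[i],pts(f,[c]).round(4),plane(f,[c],.095).round(4),plane(f,[c],.074).round(4))
U,V=np.meshgrid(np.arange(560),np.arange(420)); P=pts(f,np.c_[U.ravel(),V.ravel()]).reshape(420,560,3)
blk=(abs(P[...,2]-.095)<.008)&(hsv[...,2]<90)&(V<330)
for nm,m in (("gripdark",blk),("topplane",(abs(P[...,2]-.095)<.006)&(V<330)),("hubtop",abs(P[...,2]-.0745)<.006)):
    k,l,st,ce=cv2.connectedComponentsWithStats(m.astype(np.uint8))
    for i in range(1,k):
        if st[i,4]<150: continue
        cs,_=cv2.findContours((l==i).astype(np.uint8),cv2.RETR_EXTERNAL,cv2.CHAIN_APPROX_NONE)
        c=max(cs,key=cv2.contourArea).reshape(-1,2); z=.074 if nm=="hubtop" else .095
        w=plane(f,c,z)[:,:2].astype(np.float32)
        print(nm,ce[i].round(),st[i,4],"med z",np.median(P[l==i][:,2]).round(4),"rect",cv2.minAreaRect(w),"circ",cv2.minEnclosingCircle(w))
E
python3 m.py e.png
```

```text
clock: 3.02
position: [0.4534, 0.2039, 0.2503]
tool_rot: [3.142, -0.0, 1.2]
force: [-0.1, 0.6, -1.3]
grip_width: 0.0854
finger_force: 0.0
clock: 3.68
position: [0.4893, 0.2883, 0.2502]
tool_rot: [3.141, -0.003, 1.799]
force: [-1.2, -0.2, 0.0]
grip_width: 0.0858
finger_force: 0.0
[0.48843711 0.28362327 0.24995623] [-3.14084503e+00  2.85579469e-04  1.79664880e+00] -0.7723753339678624
red [235.2  38.8] [232  32   8  15  86] [[0.4333 0.3873 0.0885]] [[0.4342 0.3866 0.095 ]] [[0.4313 0.3889 0.074 ]]
red [238.6  58.5] [236  56   6   6  27] [[0.4333 0.3778 0.0478]] [[0.439  0.3746 0.095 ]] [[0.4365 0.3761 0.074 ]]
red [279.8 183.6] [275 180  11   8  42] [[0.4872 0.294  0.0938]] [[0.4872 0.2942 0.095 ]] [[0.4883 0.2895 0.074 ]]
red [254.3 359.3] [250 357  10   5  28] [[0.5034 0.1164 0.0738]] [[0.5012 0.1334 0.095 ]] [[0.5034 0.1165 0.074 ]]
gripdark [273. 179.] 933 med z 0.0938 rect ((0.48127084970474243, 0.29628095030784607), (0.024530574679374695, 0.02310417965054512), 78.67818450927734) circ ((0.48140496015548706, 0.29635584354400635), 0.01547851599752903)
gripdark [502. 275.] 201 med z 0
[... 372 characters left out ...]
9040403366089), 0.015236100181937218)
topplane [504. 276.] 213 med z 0.0957 rect ((0.6867355108261108, 0.25980430841445923), (0.011373871937394142, 0.01726529747247696), 60.993263244628906) circ ((0.6866099238395691, 0.2595779299736023), 0.008738637901842594)
hubtop [489. 263.] 333 med z 0.0728 rect ((0.6848070621490479, 0.2610129117965698), (0.021034274250268936, 0.020116232335567474), 65.97881317138672) circ ((0.6858516335487366, 0.26046159863471985), 0.01160728931427002)
hubtop [234. 363.] 1853 med z 0.0731 rect ((0.48555251955986023, 0.10896523296833038), (0.05302548035979271, 0.05305423587560654), 10.276893615722656) circ ((0.4858071506023407, 0.10796646028757095), 0.028445782139897346)
```

View pics/e.png

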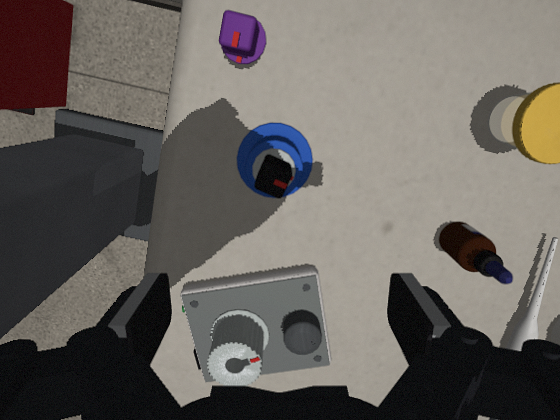

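The picture shows the spindle grip at (273,179), its red mark at (280,184), the hub at (235,363) with its mark at (254,359), and the purple one at (238,38). The grip centre is (0.481, 0.296) and its 24 mm top at z≈0.094 agrees with the description. Its yaw is about -11°, so I'll descend at tool yaw 79°.

```bash
python3 -m crank '0.0854 0 0 0 0 0 6;0.0854 0 0 0 0 0 6;0.0854 0 0 0 0 0 6;0.0854 0 0 0 0 0 6;0.0854 0.011 -0.0094 0.02 0 0 0;0.0854 0 0 0.035 0 0 0;0.0854 0 0 0.035 0 0 0;0.0854 0 0 0.035 0 0 0';python3 -m crank '0.0854 0 0 0.027 0 0 0;0.0854 0 0 0.02 0 0 0;0.0854 0 0 0 0 0 0;0.0854 0 0 0 0 0 0;0.02 0 0 0 0 0 0;0.02 0 0 0 0 0 0;0.02 0 0 0 0 0 0;0.02 0 0 0 0 0 0' 60;python3 -m crank '0.02 0 0 0 0 0 0;0.02 0 0 0 0 0 0;0.02 0 0 0 0 0 0;0.02 0 0 0 0 0 0;0.02 0 0 0 0 0 0;0.02 0 0 0 0 0 0;0.02 0 0 0 0 0 0;0.02 0 0 0 0 0 0' 60
```

```text
clock: 4.5
position: [0.4816, 0.2953, 0.1245]
tool_rot: [3.141, -0.0, 1.377]
force: [0.9, 0.5, -0.5]
grip_width: 0.0854
finger_force: 0.0
clock: 5.17
position: [0.482, 0.2965, 0.0793]
tool_rot: [3.14, -0.001, 1.377]
force: [0.3, 0.2, 1.8]
grip_width: 0.0383
finger_force: 0.0
clock: 5.83
position: [0.4818, 0.2965, 0.079]
tool_rot: [3.141, -0.0, 1.377]
force: [-1.9, -2.4, 9.5]
grip_width: 0.023
finger_force: 58.3
```

```bash
python3 -m crank '0.02 0 0 -0.01 0 0 0;0.02 0 0 -0.015 0 0 0;0.02 0 0 -0.02 0 0 0;0.02 0 0 -0.025 0 0 0;0.02 0 0 -0.025 0 0 0;0.02 0 0 -0.025 0 0 0;0.02 0 0 0 0 0 0;0.02 0 0 0 0 0 0' 60; python3 -c "
from workcell import *
s=telemetry.observe();print(s['force'],s['moment'])"; python3 m.py f.png
```

```text
clock: 6.5
position: [0.482, 0.2966, 0.1998]
tool_rot: [3.14, -0.001, 1.377]
force: [0.6, -1.5, -2.7]
grip_width: 0.0232
finger_force: 59.2
[ 0.56473574 -1.47092847 -2.66775414] [ 0.09497037  0.01584079 -0.04293227]
[0.48118341 0.29608652 0.19754689] [-3.14067504e+00  9.53865886e-04  1.37750988e+00] -1.2143218677582066
red [169.   84.4] [164  76  11  18 117] [[0.4334 0.3874 0.0892]] [[0.435 0.387 0.095]] [[0.4293 0.3887 0.074 ]]
red [189.3  99.9] [186  97   7   7  37] [[0.4331 0.3781 0.0464]] [[0.4443 0.3763 0.095 ]] [[0.4395 0.3771 0.074 ]]
red [297.  329.4] [283 324  29  11 298] [[0.4876 0.2937 0.2128]] [[0.4784 0.212  0.095 ]] [[0.4767 0.1975 0.074 ]]
hubtop [191.  73.] 155 med z 0.0748 rect ((0.44462913274765015, 0.39291509985923767), (0.023450037464499474, 0.004142545163631439), 86.03579711914062) circ ((0.44319117069244385, 0.3930147886276245), 0.011841920204460621)
```

View pics/f.png

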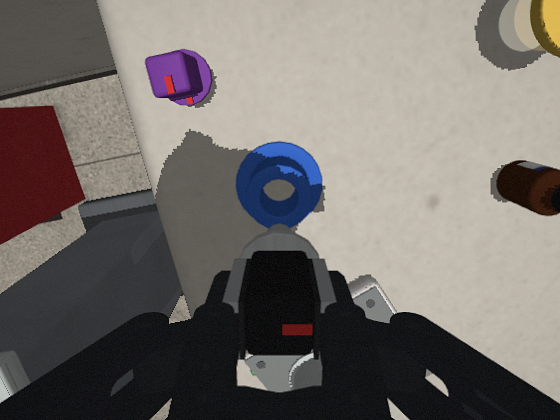

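Step 1 is met: the spindle is held square and upright, the holder at (279,185) is empty, and the red grip mark is at (297,329), on tool +y. Next I'll pass over the hub to look at the bore ahead of the gripper.

```bash
python3 -m crank '0.02 -0.0337 0.0072 0 0 0 0;0.02 -0.0337 0.0072 0 0 0 0;0.02 -0.0337 0.0072 0 0 0 0;0.02 -0.0337 0.0072 0 0 0 0;0.02 -0.0337 0.0072 0 0 0 0;0.02 -0.0337 0.0072 0 0 0 0;0.02 -0.0337 0.0072 0 0 0 0;0.02 -0.0337 0.0072 0 0 0 0' 60
cat > hub.py <<'E'
from h import *
for n in ("wrist","side","scene"):
    if n=="wrist": [cam(n) for _ in range(5)]
    f=cam(n); hsv=cv2.cvtColor(f["pixels"],cv2.COLOR_RGB2HSV)
    if n=="wrist": save(f,"g.png"); s=telemetry.observe(); print(s["position"],s["tool_rot"],s["force"])
    U,V=np.meshgrid(np.arange(560),np.arange(420)); P=pts(f,np.c_[U.ravel(),V.ravel()]).reshape(420,560,3)
    m=(abs(P[...,2]-.0735)<.007)&(np.hypot(P[...,0]-.4856,P[...,1]-.109)<.035)
    k,l,st,ce=cv2.connectedComponentsWithStats(m.astype(np.uint8)); i=1+np.argmax(st[1:,4]); m=(l==i)
    cs,h=cv2.findContours(m.astype(np.uint8),cv2.RETR_CCOMP,cv2.CHAIN_APPROX_NONE)
    print(n,"px",ce[i].round(),"z",np.median(P[m][:,2]).round(4))
    for c,hh in zip(cs,h[0]):
        if len(c)<12: continue
        w=plane(f,c.reshape(-1,2),.074)[:,:2].astype(np.float32); e=cv2.fitEllipse(w)
        print("hole" if hh[3]>=0 else "outer",len(c),"enc",cv2.minEnclosingCircle(w),"ell",e)
    red=((hsv[...,0]<8)|(hsv[...,0]>172))&(hsv[...,1]>130)&(hsv[...,2]>80)&(np.hypot(P[...,0]-.4856,P[...,1]-.109)<.035)
    if red.any(): uv=np.c_[U[red],V[red]].mean(0); print("red",uv,red.sum(),plane(f,[uv],.074))
E
python3 hub.py
```

```text
clock: 7.32
position: [0.4855, 0.0192, 0.1975]
tool_rot: [-3.14, 0.0, 1.378]
force: [0.5, 0.6, -2.1]
grip_width: 0.023
finger_force: 59.1
[0.4860492  0.02184803 0.19793639] [-3.14073723e+00 -4.76033910e-04  1.37859124e+00] [-0.28569622 -0.00229365 -2.04947666]
wrist px [252.  82.] z 0.0729
outer 310 enc ((0.4858538508415222, 0.10469634085893631), 0.02690920978784561) ell ((0.485658198595047, 0.1046980544924736), (0.05099859461188316, 0.05169377848505974), 10.072394371032715)
hole 99 enc ((0.48927733302116394, 0.10570652037858963), 0.012553133070468903) ell ((0.48786312341690063, 0.10553932189941406), (0.017412789165973663, 0.024387741461396217), 123.36860656738281)
red [276.2967033  57.6043956] 91 [[0.50334449 0.11641128 0.074     ]]
side px [271. 224.] z 0.0736
outer 59 enc ((0.4829654395580292, 0.10435600578784943), 0.02855297178030014) ell ((0.4827813506126404, 0.10400670766830444), (0.05215945467352867, 0.05375106260180473), 67.72901153564453)
hole 22 enc ((0.4858939051628113, 0.1043800413608551), 0.012491045519709587) ell ((0.4843626916408539, 0.10524024814367294), (0.01821029931306839, 0.023966176435351372), 137.3828582763672)
red [266.5 217. ] 4 [[0.5022162  0.11671091 0.074     ]]
scene px [278. 235.] z 0.0726
outer 52 enc ((0.48339077830314636, 0.10672861337661743), 0.028246264904737473) ell ((0.4836233854293823, 0.10649202018976212), (0.050203293561935425, 0.05365506559610367), 37.02717208862305)
hole 20 enc ((0.48530513048171997, 0.10720707476139069), 0.012743670493364334) ell ((0.48430100083351135, 0.10708805918693542), (0.017085544764995575, 0.023586709052324295), 129.59356689453125)
red [271.5 232. ] 2 [[0.50227111 0.11524751 0.074     ]]
```

View pics/g.png

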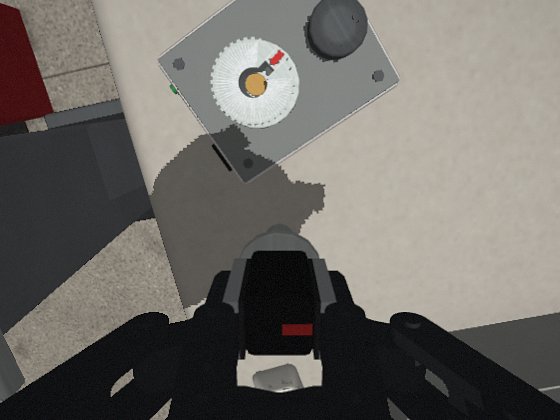

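The hub is at (255,83), bore open with the brass plate visible, and the red mark at (276,58). That puts the centre at about (0.485, 0.105) with the keyway at about +33.5°. I'll turn the tool to 123.5° and move over the bore.

```bash
python3 -m crank '0.02 0 0 0 0 0 -6.36;0.02 0 0 0 0 0 -6.36;0.02 0 0 0 0 0 -6.36;0.02 0 0 0 0 0 -6.36;0.02 0 0 0 0 0 -6.36;0.02 0 0 0 0 0 -6.36;0.02 0 0 0 0 0 -6.36;0.02 0 0 0 0 0 0' 60; python3 -m crank '0.02 0.0177 0.0113 0 0 0 0;0.02 0.0177 0.0113 0 0 0 0;0.02 0.0177 0.0113 0 0 0 0;0.02 0.0177 0.0113 0 0 0 0;0.02 0 0 0.015 0 0 0;0.02 0 0 0.015 0 0 0;0.02 0 0 0 0 0 0;0.02 0 0 0 0 0 0'
python3 - <<'E'
from h import *
s=telemetry.observe(); print(s["position"],s["tool_rot"],s["qpos"][6],s["force"])
im=[]
for n in ("side","scene"):
    f=cam(n); v=f["W"][:3,:3].T@(np.array([.485,.105,.1])-f["W"][:3,3]); u=(f["K"]@v)[:2]/v[2]; u=u.astype(int)
    c=f["pixels"][u[1]-35:u[1]+35,u[0]-35:u[0]+35]; im.append(cv2.resize(c,(390,390),interpolation=cv2.INTER_CUBIC)); print(n,u)
cv2.imwrite("pics/i.png",np.hstack(im)[:,:,::-1])
E
```

```text
clock: 8.38
position: [0.4862, 0.0217, 0.1981]
tool_rot: [-3.142, -0.001, 2.162]
force: [-0.8, -1.0, -2.1]
grip_width: 0.0237
finger_force: 59.2
clock: 9.05
position: [0.4846, 0.1053, 0.1681]
tool_rot: [-3.141, -0.001, 2.153]
force: [0.1, -0.0, -1.1]
grip_width: 0.0229
finger_force: 59.1
[0.48456296 0.10532461 0.16813882] [-3.14050810e+00 -6.79452243e-04  2.15302764e+00] -0.24949320992306012 [ 0.09543217 -0.01072512 -1.10098156]
side [270 217]
scene [278 230]
```

View pics/i.png

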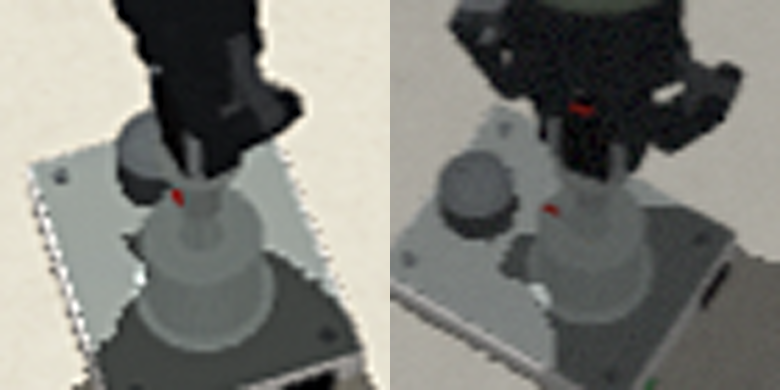

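The shaft stands centred over the hub in both views. I'll descend to the mouth gently.

```bash
python3 -m crank '0.02 0 0 0.008 0 0 0;0.02 0 0 0.006 0 0 0;0.02 0 0 0.003 0 0 0;0.02 0 0 0.002 0 0 0;0.02 0 0 0.002 0 0 0;0.02 0 0 0.002 0 0 0;0.02 0 0 0.001 0 0 0;0.02 0 0 0 0 0 0'
```

```text
clock: 9.82
position: [0.4849, 0.1048, 0.1441]
tool_rot: [-3.141, -0.0, 2.154]
force: [-0.4, 0.7, -2.4]
grip_width: 0.0234
finger_force: 59.2
```

```bash
python3 -m crank '0.02 0 0 0.001 0 0 0;0.02 0 0 0.001 0 0 0;0.02 0 0 0.001 0 0 0;0.02 0 0 0.001 0 0 0;0.02 0 0 0.0005 0 0 0;0.02 0 0 0 0 0 0;0.02 0 0 0 0 0 0;0.02 0 0 0 0 0 0'; python3 -m crank '0.02 0 0 0.001 0 0 0;0.02 0 0 0.001 0 0 0;0.02 0 0 0.001 0 0 0;0.02 0 0 0 0 0 0;0.02 0 0 0 0 0 0;0.02 0 0 0 0 0 0;0.02 0 0 0 0 0 0;0.02 0 0 0 0 0 0'
```

```text
clock: 10.48
position: [0.485, 0.1048, 0.1398]
tool_rot: [3.142, -0.0, 2.154]
force: [0.7, -0.4, -1.5]
grip_width: 0.0232
finger_force: 59.2
clock: 11.15
position: [0.4849, 0.1048, 0.1368]
tool_rot: [-3.142, -0.0, 2.154]
force: [-0.7, 0.6, -2.6]
grip_width: 0.023
finger_force: 59.2
```

The foot is 10 mm into the bore without force, so the key is at the mouth. Carrying on slowly.

```bash
python3 -m crank '0.02 0 0 0.001 0 0 0;0.02 0 0 0.001 0 0 0;0.02 0 0 0.001 0 0 0;0.02 0 0 0.001 0 0 0;0.02 0 0 0.001 0 0 0;0.02 0 0 0 0 0 0;0.02 0 0 0 0 0 0;0.02 0 0 0 0 0 0' 100
```

```text
clock: 11.82
position: [0.4849, 0.1048, 0.1318]
tool_rot: [-3.142, -0.0, 2.154]
force: [0.1, 1.3, -1.7]
grip_width: 0.0225
finger_force: 97.9
```

```bash
python3 -m crank '0.02 0 0 0.002 0 0 0;0.02 0 0 0.002 0 0 0;0.02 0 0 0.002 0 0 0;0.02 0 0 0.002 0 0 0;0.02 0 0 0.002 0 0 0;0.02 0 0 0.002 0 0 0;0.02 0 0 0.002 0 0 0;0.02 0 0 0 0 0 0';  python3 -m crank '0.02 0 0 0.002 0 0 0;0.02 0 0 0.002 0 0 0;0.02 0 0 0.002 0 0 0;0.02 0 0 0.002 0 0 0;0.02 0 0 0.001 0 0 0;0.02 0 0 0 0 0 0;0.02 0 0 0 0 0 0;0.02 0 0 0 0 0 0'
```

```text
clock: 12.48
position: [0.4848, 0.1048, 0.1174]
tool_rot: [-3.141, -0.0, 2.155]
force: [-0.4, 0.8, -2.6]
grip_width: 0.0226
finger_force: 97.9
clock: 13.15
position: [0.4851, 0.1048, 0.1089]
tool_rot: [3.141, 0.0, 2.154]
force: [-0.3, 0.8, 2.7]
grip_width: 0.0231
finger_force: 98.6
```

```bash
python3 -m crank '0.02 0 0 0.001 0 0 0;0.02 0 0 0.001 0 0 0;0.02 0 0 0.001 0 0 0;0.02 0 0 0.0005 0 0 0;0.02 0 0 0.0005 0 0 0;0.02 0 0 0 0 0 0;0.02 0 0 0 0 0 0;0.02 0 0 0 0 0 0' 110
```

```text
clock: 13.82
position: [0.4851, 0.1049, 0.1051]
tool_rot: [3.141, 0.0, 2.154]
force: [-2.1, 1.1, 10.8]
grip_width: 0.0227
finger_force: 108.0
```

```bash
python3 -m crank '0.02 0 0 0.0005 0 0 0;0.02 0 0 0.0005 0 0 0;0.02 0 0 0 0 0 0;0.02 0 0 0 0 0 0;0.02 0 0 0 0 0 0;0.02 0 0 0 0 0 0;0.02 0 0 0 0 0 0;0.02 0 0 0 0 0 0'
python3 - <<'E'
from h import *
im=[]
for n in ("side","scene"):
    f=cam(n); v=f["W"][:3,:3].T@(np.array([.485,.105,.09])-f["W"][:3,3]); u=((f["K"]@v)[:2]/v[2]).astype(int)
    im.append(cv2.resize(f["pixels"][u[1]-30:u[1]+30,u[0]-30:u[0]+30],(390,390),interpolation=cv2.INTER_CUBIC))
cv2.imwrite("pics/j.png",np.hstack(im)[:,:,::-1]); s=telemetry.observe(); print(s["position"],s["force"],s["moment"])
E
```

```text
clock: 14.48
position: [0.4852, 0.1049, 0.105]
tool_rot: [3.141, 0.001, 2.154]
force: [-9.4, -1.6, 34.8]
grip_width: 0.0232
finger_force: 111.9
[0.48515073 0.10489153 0.10496422] [-9.47550326 -1.83659965 35.42124352] [-0.56631114  2.14514231 -0.02814307]
```

View pics/j.png

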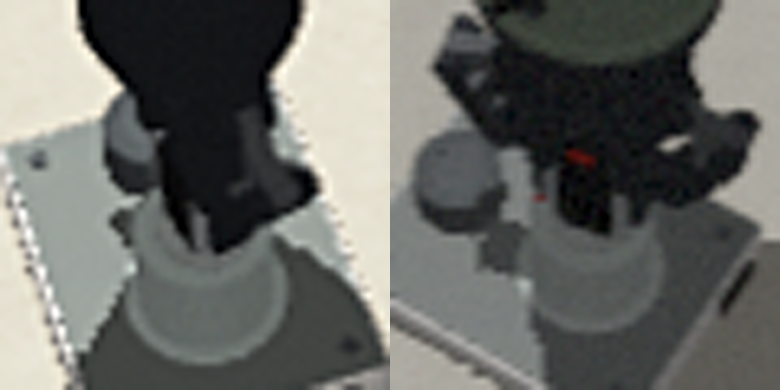

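Both views show the collar down on the hub, at z 0.105 as expected for home, with a firm 35 N stop and the grip still holding. I'm handing it in.

```bash
python3 -c "
from workcell import bot
print(bot.job_done())"
```

```text
the job is handed in; nothing more can be done
None
```

I handed the job in at about 14.5 s with the spindle home in the hub: key in the keyway, collar down on the hub, pressed with about 35 N and still gripped. The hand-in gave no verdict, and the arm never went near the stain bottle, cup or timer.

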